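Back off a wheel-hub nut with a reversible ratchet

ROBOT

A 6-joint arm with a two-finger parallel gripper is mounted at the origin on the work surface. World frame = base frame: x ahead of the robot, y to its left, z up, the work surface at z = 0. Lengths are in m, angles in rad, forces in N, time in s.
With the tool pointing down it reaches from about 0.35 to 0.875 m from the base axis. Payload 15.5 kg.
Tool frame: the origin (TCP) lies at the very end of the fingers, on their centre line; the grasp point (between the pads) lies 19 mm behind it (manip.grasp_offset is the distance from the TCP to the grasp point, in m); z points along the fingers, y is the line along which they close (so a half turn about z gives the same grasp; the last joint's range is limited). The gripper opens to 85 mm and grips with 20 to 120 N. Pads are 22 mm wide; open, the fingers measure 114 mm over their backs; the gripper's body (76 mm by 85 mm) begins 54 mm behind the grasp point. The pads swing forward as they close: fully open they stand 13 mm farther back than shut.
Start: joints at [-1.425, 0.494, 1.345, -0, 1.302, -0.096], TCP at [0.15, -0.607, 0.231] pointing down, gripper open.
Joint ranges: [-2.91, 2.91], [-0.82, 2.16], [0.22, 2.67], [-1.22, 4.37], [0.12, 2.79], [-3.08, 3.08]. Speed limits (rad/s): [1.89, 1.89, 2.57, 3.01, 3.01, 3.01].

INTERFACE

Orientations are given as [roll, pitch, yaw] about the fixed x, y, z axes, in that order (R = Rz(yaw) Ry(pitch) Rx(roll)).
In Python, from workcell import manip, read_camera, camera_info gives the robot as it stands.
- The arm moves only by the tool apply_moves, never from a script. Its arguments are lists of equal length, an entry for each row: "dp": the shift along the tool's x, y, z in cm, a list of three; "turn": the turn, a rotation vector about the tool's x, y, z in rad, a list of three; "hand": the opening, from 0 (shut) to 1 (fully open). In form: {"dp": [[dx, dy, dz], ...], "turn": [[wx, wy, wz], ...], "hand": [hand, ...]}. A call has 1 to 20 rows; each row shifts and turns the commanded pose from where the row before left it, along the tool's axes as they then stand; what a row does not reach is not made up. A row lasts 1/8 s, in which the tool goes at most 62.5 mm and 10.7 degrees, less where a joint would pass 70% of its speed; a pose out of reach is approached as far as the arm can. A call is refused whole if a number of a shift passes 6.25 or a number of a turn 0.188, either way. A call with a gripper value outside its range is refused whole. The fingers move at their own pace and stop on an object; "newtons" is the grip in N (left out, the last holds). Time passes only in rows, so rows that do not move let the fingers close. It gives the time, the measured TCP pose, the force, the opening and the grip force at its end, in the units of the state.
- manip.read_state(): the state, without advancing time (a new reading comes with each control period).
- read_camera(name): name is "scene" or "top"; returns the picture (480x640x3 uint8, red, green, blue); there is no depth.
- camera_info(name): a dict with "camera_matrix" (3x3 intrinsics, pixels), "dist" ([k1, k2, p1, p2, k3] as OpenCV has them; the pictures are not rectified), "cam_to_world" (4x4, takes a point from camera to world coordinates). Camera axes: x right, y down, z forward; pixel columns grow to the right and rows downward; lengths in m; the calibration is good to about 2 mm. A picture is of the moment at which its call begins. camera_info takes no time and is no camera call.
- manip.sign_off(): hands the job in; it is judged then, once.
The state is a dict: "t": time; "q": joint angles; "dq": joint speeds; "joint_efforts": joint torques, N m; "eef_pos": TCP position; "eef_rot": TCP orientation; "ft_force": force on the tool from outside, world axes, zero at the start; "ft_torque": the same for the moment, N m; "width": finger opening in m; "finger_force": force on a finger pad.
Only numpy, scipy, OpenCV 4.12 (cv2) and the standard library are available. Lean on these libraries where they do the work, as an engineer would, in place of code of your own. Each camera call takes 0.05 s, during which the arm holds its last target. There are 200 camera calls.

TASK

The ratchet on this wheel hub's centre nut is still set to tighten. Flip its direction lever fully over to loosen before you swing, then work the handle back and forth in the room between the wheel studs until the nut has come undone by at least a quarter turn. Do not tighten the nut any further, leave the lever set to loosen, and do not disturb the things lying around the hub.

Things in the scene. Friction and masses are not known exactly. Their poses are not given: they have to be found in the camera images.
- hub: Car wheel hub with brake disc (250 mm across), lying flat, clamped to a fixed 300 x 300 x 12 mm bench plate. Origin on the hub's vertical axis at bench height; its -x side faces roughly to the robot. Two toe clamps hold the disc's rim at its y = +/-135 mm, up to 75 mm high. Disc upper face 50 mm, hat face 80 mm above the bench.
- stud_l (a point): Top of the wheel stud on the clockwise side of the ratchet's neck. Four like it (12 mm thick, tops 130 mm above the bench) stand 54 mm from the hub's axis, at 45, 135, 225 and 315 degrees from the hub's x axis.
- stud_r (a point): Top of the wheel stud on the counter-clockwise side of the ratchet's neck, the same. The neck swings between these two.
- nut (a joint): Turn of the centre nut, with the low round socket on it (45 mm across), about the hub's axis, rad: 0 at the start, grows as it is loosened (counter-clockwise seen from above), negative = tightened, 1.57 = a quarter turn. Stiff: about 0.8 N m, 5 N at the middle of the grip; stays where it is left.
- handle (a joint): Swing of the ratchet handle about the hub's axis, rad: 0 when it points along the hub's -x axis, grows counter-clockwise seen from above (handle's end moves to the hub's -y side). The studs beside the neck stop it at -0.50 and +0.50. Drag 0.3 N m. It stays where it is left.
- head (a point): Centre of the top of the ratchet's round steel head, on the hub's axis, 146 mm above the bench. Flat, 64 mm across, narrowing to a nose 32 mm wide that ends 50 mm from the axis towards the grip; then the neck, 17 mm wide, top 136 mm above the bench. The ratchet is held on the nut by its socket and only turns about the hub's axis; it is not to be lifted off.
- lever (a joint): Turn of the direction lever on the head, rad: 0 hard over to tighten (tab leans 29 degrees to the handle's clockwise side), 1.0 hard over to loosen (tab leans to the counter-clockwise side). Vertical pivot on the handle's centre line, 30 mm from the hub's axis towards the grip. About 3 N at the tab moves it and it stays where left; it only works hard over against its stop.
- lever_tab (a point): Point in the lever's thumb tab, 33 mm from its pivot, at mid height. The tab is a dark steel bar on top of the head, 9 mm thick (11 mm at its rounded end, 40 mm from the pivot), pointing from the pivot towards the grip, from 148 to 161 mm above the bench. Hard over, this point is 16 mm off the handle's centre line and 59 mm along it from the hub's axis.
- grip (a point): Point on the centre line of the ratchet's black round grip, 165 mm from the hub's axis, 127 mm above the bench. Grip 26 mm thick, level, from 93 to 215 mm from the axis. With the lever at loosen, the counter-clockwise stroke turns the nut, once a tooth catches (18 teeth, up to 0.35 rad lost a stroke), and the return stroke clicks back freely; at tighten it is the other way round.
- brake_pad: Brake pad lying flat on the bench, 136 x 56 x 17 mm, origin at the centre of its underside. Bystander.
- cleaner_can: Standing can, 66 mm across, 190 mm high, origin at the centre of its underside. Bystander.
- parts_bowl: Steel bowl, 120 mm across, 42 mm high, origin at the centre of its underside. Bystander.

How it is judged:
By the outcome, as a careful person would: the job done as asked, in the order asked, and still so for the second after the job is handed in, with the robot touching nothing.
It also fails if it takes over 69 s, if anything falls off the work surface, if the arm or the gripper's body presses on something with over 40 N, if the wrist force passes 120 N, or if a joint passes its speed limit or range.

## Working session

There is one attempt and no reset: what is moved stays moved. The work goes in short steps, Python scripts to look and compute and a tool call to move; the robot and the scene stay as the last step left them, time stands still between calls to the robot, and variables do not carry over. Pictures are saved under pics/ and viewed, at most 10 in all, crops included, and the job is handed in when it is done.

Besides the shell and the picture viewer there is one more tool, called after "Emit:" by a JSON object that holds its "name" and its "arguments". apply_moves: Moves the arm, as the interface text tells. Its arguments: {"type":"object","properties":{"dp":{"type":"array","items":{"type":"array","items":{"type":"number"}}},"turn":{"type":"array","items":{"type":"array","items":{"type":"number"}}},"hand":{"type":"array","items":{"type":"number"}},"newtons":{"type":"number"}},"required":["dp","turn","hand"]}

```bash
mkdir -p pics; python3 - <<'E'
from workcell import manip, read_camera, camera_info
import cv2
for n in("scene","top"):
    cv2.imwrite(f"pics/{n}0.png",read_camera(n)[:,:,::-1]); c=camera_info(n); print(c)
s=manip.read_state();print(s)
E
```

```text
{'camera_matrix': array([[599.27160593,   0.        , 327.7954778 ],
       [  0.        , 599.27160593, 237.28495174],
       [  0.        ,   0.        ,   1.        ]]), 'dist': array([-0.01358536,  0.        ,  0.        ,  0.        ,  0.        ]), 'cam_to_world': array([[ 0.39786338,  0.74721739, -0.53232594,  1.11147461],
       [ 0.91744347, -0.3249811 ,  0.22953161, -0.22069505],
       [-0.00148586, -0.57970118, -0.8148278 ,  0.98091983],
       [ 0.        ,  0.        ,  0.        ,  1.        ]])}
{'camera_matrix': array([[539.04819806,   0.        , 320.08161097],
       [  0.        , 539.04819806, 237.41089626],
       [  0.        ,   0.        ,   1.        ]]), 'dist': array([0.02171946, 0.        , 0.        , 0.        , 0.        ]), 'cam_to_world': array([[ 0.00713938, -0.98193955,  0.18906019,  0.35102985],
       [-0.99972648, -0.00279816,  0.02321908,  0.01446012],
       [-0.02227071, -0.18917425, -0.98169095,  1.16313045],
       [ 0.        ,  0.        ,  0.        ,  1.        ]])}
{'t': 0.1, 'q': array([-1.42450169e+00,  4.94132138e-01,  1.34609572e+00, -1.43579183e-08,
        1.30245677e+00, -9.54987873e-02]), 'dq': array([ 4.96499050e-04, -1.48484063e-03, -2.54451293e-03,  5.38511088e-05,
       -5.51668629e-04,  3.01246404e-05]), 'joint_efforts': array([ 2.73366408e-03, -8.83592677e+01, -3.84561968e+01,  5.64941433e-05,
        5.28449789e-03, -6.86980320e-05]), 'eef_pos': array([ 0.14960895, -0.60649517,  0.23074397]), 'eef_rot': array([-3.14050565e+00, -1.04109978e-04,  2.41793368e-01]), 'ft_force': array([ 0.04754272, -0.01903112, -0.35184252]), 'ft_torque': array([-0.00501868, -0.01011067, -0.00216505]), 'finger_force': 0.0, 'width': 0.08556655469079098}
```

View pics/scene0.png

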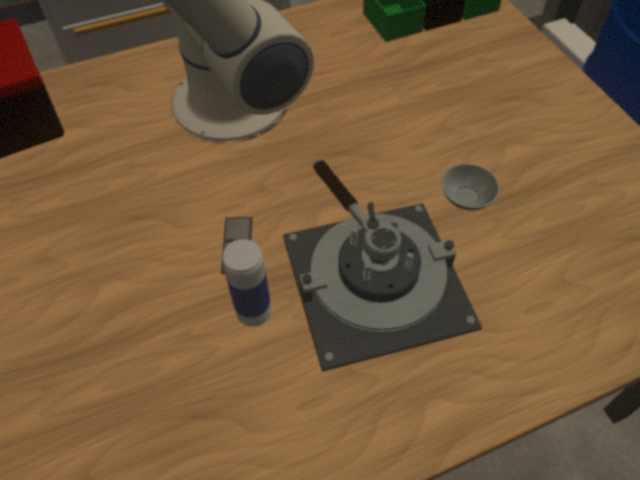

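View pics/top0.png

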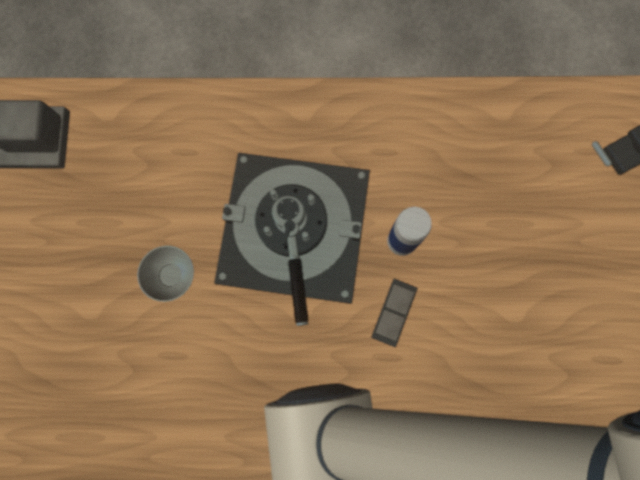

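The hub is at about (290,217) in the top picture, with the grip running to (301,322). The can is at (410,230), the pad at (395,312) and the bowl at (167,273). I'll zoom in on the hub.

```bash
python3 - <<'E'
import cv2,numpy as np
a=cv2.imread("pics/top0.png")[145:335,210:370]
b=cv2.imread("pics/scene0.png")[150:370,275:485]
a=cv2.resize(a,None,fx=3,fy=3,interpolation=cv2.INTER_CUBIC)[:570]
b=cv2.resize(b[:142],None,fx=4,fy=4,interpolation=cv2.INTER_CUBIC)[:,:800]
cv2.imwrite("pics/ta.png",cv2.convertScaleAbs(a,alpha=1.8)); cv2.imwrite("pics/sb.png",cv2.convertScaleAbs(b,alpha=1.8))
E
```

```text
(no output)
```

View pics/ta.png

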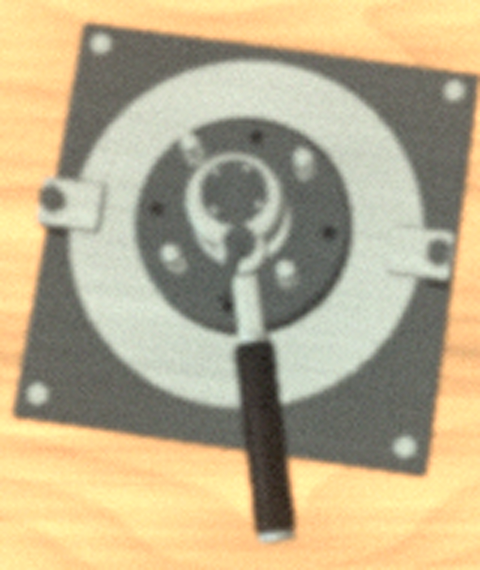

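View pics/sb.png

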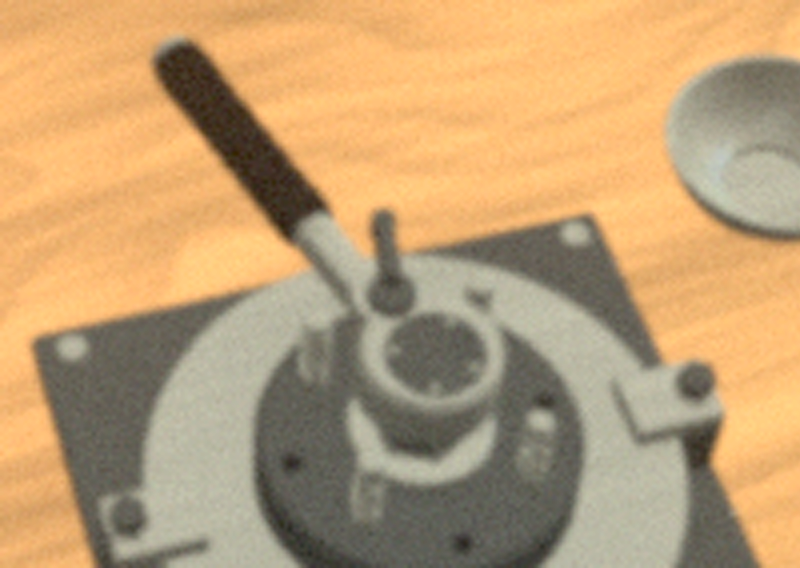

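The crops show:
- **Head:** centre at (237,192) in the top crop and (435,355) in the scene crop.
- **Lever:** pivot at (240,243) and (392,293). The tab tip is at (385,215) in the scene crop, leaning to +y, the tighten side.
- **Grip:** start at (254,343) and (308,228), end at (275,537) and (172,45).

```bash
cat > h.py <<'E'
import numpy as np, cv2
from workcell import camera_info
I={n:camera_info(n) for n in("scene","top")}
def ray(n,p):
    c=I[n];u=cv2.undistortPoints(np.array([[p]],float),c["camera_matrix"],c["dist"])[0,0]
    M=c["cam_to_world"];return M[:3,3],M[:3,:3]@np.array([u[0],u[1],1])
def atz(n,p,z):
    o,d=ray(n,p);return o+d*(z-o[2])/d[2]
def tri(pt,ps):
    A=[];b=[]
    for n,p in(("top",pt),("scene",ps)):
        o,d=ray(n,p);d=d/np.linalg.norm(d);P=np.eye(3)-np.outer(d,d);A.append(P);b.append(P@o)
    x,r,_,_=np.linalg.lstsq(np.vstack(A),np.hstack(b),rcond=None);return x
def proj(n,X):
    c=I[n];M=np.linalg.inv(c["cam_to_world"]);r,_=cv2.Rodrigues(M[:3,:3])
    return cv2.projectPoints(np.atleast_2d(np.array(X,float)),r,M[:3,3],c["camera_matrix"],c["dist"])[0][:,0]
E
python3 - <<'E'
from h import *
np.set_printoptions(precision=4,suppress=True)
T=lambda x,y:(210+x/3,145+y/3); S=lambda x,y:(275+x/4,150+y/4)
for n,t,s,z in(("head",(237,192),(435,355),.146),("pivot",(240,243),(392,293),.154),("g0",(254,343),(308,228),.127),("g1",(275,535),(172,45),.127)):
    print(n,tri(T(*t),S(*s)),atz("top",T(*t),z),atz("scene",S(*s),z))
print("tab",atz("scene",S(384,222),.158))
c=[atz("top",T(*p),.012) for p in((85,25),(478,75),(425,473),(15,415))]
print(np.array(c),np.mean(c,0))
for a,b in((0,1),(3,2),(0,3),(1,2)):
    d=c[b]-c[a];print(np.linalg.norm(d),np.arctan2(d[1],d[0]))
for n,p,z in(("can",(413,220),.19),("can_s",(244,250),.19),("bowl",(167,272),.042)):
    print(n,atz("scene" if n=="can_s" else "top",p,z))
print("studs",[atz("top",T(*p),.13) for p in((168,250),(287,266),(188,145),(303,157))])
E
```

```text
head [0.6044 0.1009 0.1423] [0.603  0.0994 0.146 ] [0.6069 0.1009 0.146 ]
pivot [0.5696 0.0977 0.1458] [0.5675 0.0962 0.154 ] [0.5751 0.0954 0.154 ]
g0 [0.5074 0.0881 0.1242] [0.507  0.0881 0.127 ] [0.5093 0.0869 0.127 ]
g1 [0.3842 0.0727 0.1302] [0.3842 0.0728 0.127 ] [0.3815 0.074  0.127 ]
tab [0.5414 0.1077 0.158 ]
[[ 0.7647  0.2269  0.012 ]
 [ 0.7256 -0.0667  0.012 ]
 [ 0.4319 -0.0264  0.012 ]
 [ 0.4717  0.2667  0.012 ]] [0.5985 0.1001 0.012 ]
0.29623381995612996 -1.7030170127210007
0.2957356706628144 -1.7056656359936966
0.2957411036335033 3.0066743620855987
0.2965261554796955 3.0049980444509914
can [ 0.5716 -0.1335  0.19  ]
can_s [ 0.5643 -0.1305  0.19  ]
bowl [0.492  0.3624 0.042 ]
studs [array([0.5678, 0.1452, 0.13  ]), array([0.5574, 0.0672, 0.13  ]), array([0.6389, 0.1338, 0.13  ]), array([0.6308, 0.0575, 0.13  ])]
```

Emit:
{"name": "apply_moves", "arguments": {"dp": [[0, 0, -3], [2.62, -3.84, 0], [2.62, -3.84, 0], [2.62, -3.84, 0], [2.62, -3.84, 0], [2.62, -3.84, 0], [2.62, -3.84, 0], [2.62, -3.84, 0], [2.62, -3.84, 0], [2.62, -3.84, 0], [2.62, -3.84, 0], [2.62, -3.84, 0], [2.62, -3.84, 0], [2.62, -3.84, 0], [2.62, -3.84, 0], [2.62, -3.84, 0], [2.62, -3.84, 0], [2.62, -3.84, 0], [2.62, -3.84, 0], [0, 0, 0]], "turn": [[0, 0, 0.117], [0, 0, 0], [0, 0, 0], [0, 0, 0], [0, 0, 0], [0, 0, 0], [0, 0, 0], [0, 0, 0], [0, 0, 0], [0, 0, 0], [0, 0, 0], [0, 0, 0], [0, 0, 0], [0, 0, 0], [0, 0, 0], [0, 0, 0], [0, 0, 0], [0, 0, 0], [0, 0, 0], [0, 0, 0]], "hand": [0, 0, 0, 0, 0, 0, 0, 0, 0, 0, 0, 0, 0, 0, 0, 0, 0, 0, 0, 0]}}

```text
t: 2.6
eef_pos: [0.5323, 0.1401, 0.2607]
eef_rot: [-3.141, 0.0, 0.128]
ft_force: [0.5, -1.1, -0.7]
width: 0.0
finger_force: 0.0
```

Emit:
{"name": "apply_moves", "arguments": {"dp": [[0, 0, 3], [0, 0, 3], [0, 0, 3], [0, 0, 2], [0, 0, 0], [0, 0.6, 0], [0, 0.6, 0], [0, 0.6, 0], [0, 0.6, 0], [0, 0.6, 0], [0, 0.6, 0], [0, 0, 0]], "turn": [[0, 0, 0], [0, 0, 0], [0, 0, 0], [0, 0, 0], [0, 0, 0], [0, 0, 0], [0, 0, 0], [0, 0, 0], [0, 0, 0], [0, 0, 0], [0, 0, 0], [0, 0, 0]], "hand": [0, 0, 0, 0, 0, 0, 0, 0, 0, 0, 0, 0]}}

```text
t: 4.1
eef_pos: [0.5362, 0.1015, 0.1513]
eef_rot: [3.141, -0.0, 0.124]
ft_force: [-1.3, 0.1, -0.4]
width: 0.0001
finger_force: 0.4
```

```bash
cat > look.py <<'E'
import sys,cv2
import numpy as np
from workcell import read_camera
a=read_camera("top")[145:335,210:370,::-1];b=read_camera("scene")[150:300,275:395,::-1]
a=cv2.resize(a,None,fx=3,fy=3,interpolation=cv2.INTER_CUBIC)[:450];b=cv2.resize(b,None,fx=3,fy=3,interpolation=cv2.INTER_CUBIC)[:450,:320]
a=a[:450]
cv2.imwrite(sys.argv[1],cv2.convertScaleAbs(np.hstack([a,b]),alpha=1.8))
E
python3 look.py pics/f1.png
```

```text
(no output)
```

View pics/f1.png

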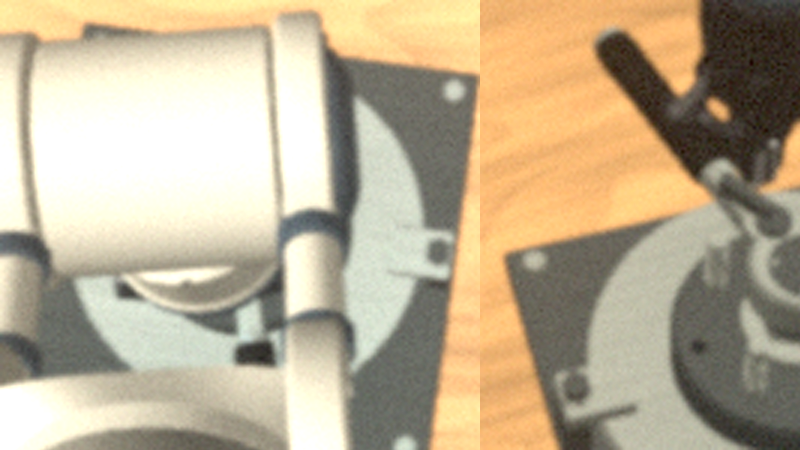

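The tab has passed the centre line (pivot at (775,215), tip at (725,178) in the scene half). I'll push on gently to the stop.

Emit:
{"name": "apply_moves", "arguments": {"dp": [[0, 0.2, 0], [0, 0.2, 0], [0, 0, 0]], "turn": [[0, 0, 0], [0, 0, 0], [0, 0, 0]], "hand": [0, 0, 0]}}

```text
t: 4.58
eef_pos: [0.5367, 0.0979, 0.1513]
eef_rot: [3.142, -0.0, 0.125]
ft_force: [-0.2, 1.2, -0.1]
width: 0.0
finger_force: 0.7
```

Emit:
{"name": "apply_moves", "arguments": {"dp": [[0, 0.2, 0], [0, 0.1, 0], [0, 0, 0]], "turn": [[0, 0, 0], [0, 0, 0], [0, 0, 0]], "hand": [0, 0, 0]}}

```text
t: 4.95
eef_pos: [0.5369, 0.0952, 0.1513]
eef_rot: [-3.141, -0.0, 0.125]
ft_force: [-0.2, 4.7, 1.0]
width: 0.0001
finger_force: 2.0
```

Emit:
{"name": "apply_moves", "arguments": {"dp": [[0, 0.2, 0], [0, 0.1, 0], [0, 0, 0]], "turn": [[0, 0, 0], [0, 0, 0], [0, 0, 0]], "hand": [0, 0, 0]}}

```text
t: 5.32
eef_pos: [0.5372, 0.0926, 0.1513]
eef_rot: [-3.141, -0.0, 0.125]
ft_force: [-0.6, 9.1, 0.2]
width: 0.0003
finger_force: 3.5
```

Emit:
{"name": "apply_moves", "arguments": {"dp": [[0, -0.6, 0], [0, -2, 0], [0, -2, -2], [0, 0, -4], [-3, -5, -4], [-3, -5, 0], [-3, -5, 0], [0, 0, 0]], "turn": [[0, 0, 0], [0, 0, 0], [0, 0, 0], [0, 0, 0], [0, 0, 0], [0, 0, 0], [0, 0, 0], [0, 0, 0]], "hand": [0, 0, 0, 0, 0, 0, 0, 0]}}

```text
t: 6.32
eef_pos: [0.4248, 0.2732, 0.2468]
eef_rot: [-3.141, 0.0, 0.129]
ft_force: [0.8, -1.2, 0.2]
width: 0.0002
finger_force: 0.0
```

```bash
python3 look.py pics/f2.png
```

```text
(no output)
```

View pics/f2.png

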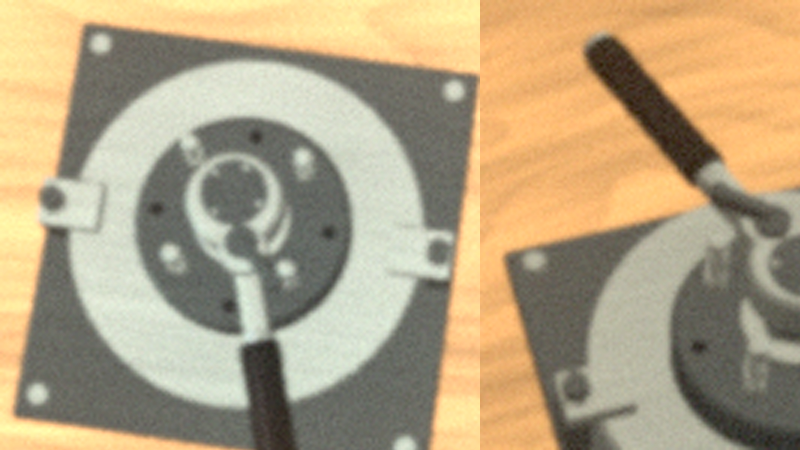

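```bash
python3 - <<'E'
from h import *
np.set_printoptions(precision=4,suppress=True)
S=lambda x,y:(275+(x-480)/3,150+y/3)
p=atz("scene",S(776,217),.158);t=atz("scene",S(714,186),.156);e=atz("scene",S(600,38),.127)
H=np.array([.601,.1003,0]);d=(e-H);h=np.arctan2(-d[1],-d[0]);q=t-p
print(p,t,e,"handle",h+.135,"tab rel",np.arctan2(-q[1],-q[0])-h)
for ha in(.26,.30,.33,.36):
  for L in(-.506,.2,.35,.506):
    a=ha-.135;P=H-[.03*np.cos(a),.03*np.sin(a),-.156]
    print(ha,L,[np.round(480+3*(proj("scene",P-[r*np.cos(a+L),r*np.sin(a+L),0])[0]-[275,150])-[960-480-480,0]) for r in(0,.038)],np.round(480*0+3*(proj("top",P-[.038*np.cos(a+L),.038*np.sin(a+L),0])[0]-[210,145])))
E
```

```text
[0.5764 0.0958 0.158 ] [0.5405 0.0734 0.156 ] [0.3826 0.0673 0.127 ] handle 0.28514138063691086 tab rel 0.40735426274169784
0.26 -0.506 [array([773., 692.]), array([768., 640.])] [216. 291.]
0.26 0.2 [array([773., 692.]), array([727., 654.])] [257. 292.]
0.26 0.35 [array([773., 692.]), array([721., 659.])] [266. 289.]
0.26 0.506 [array([773., 692.]), array([715., 666.])] [274. 284.]
0.3 -0.506 [array([771., 693.]), array([764., 641.])] [220. 291.]
0.3 0.2 [array([771., 693.]), array([724., 656.])] [261. 291.]
0.3 0.35 [array([771., 693.]), array([717., 662.])] [270. 287.]
0.3 0.506 [array([771., 693.]), array([712., 668.])] [277. 282.]
0.33 -0.506 [array([770., 694.]), array([761., 642.])] [223. 292.]
0.33 0.2 [array([770., 694.]), array([721., 658.])] [265. 290.]
0.33 0.35 [array([770., 694.]), array([715., 664.])] [273. 286.]
0.33 0.506 [array([770., 694.]), array([710., 670.])] [280. 281.]
0.36 -0.506 [array([769., 694.]), array([758., 643.])] [226. 292.]
0.36 0.2 [array([769., 694.]), array([719., 659.])] [268. 289.]
0.36 0.35 [array([769., 694.]), array([713., 666.])] [276. 285.]
0.36 0.506 [array([769., 694.]), array([708., 673.])] [283. 279.]
```

Emit:
{"name": "apply_moves", "arguments": {"dp": [[2.65, 5.3, 0], [2.65, 5.3, 0], [2.65, 5.3, 0], [0, 0, 4], [0, 0, 4], [0, 0, 1.5], [0, 1.0, 0], [0, 1.0, 0], [0, 1.0, 0], [0, 0.6, 0], [0, 0, 0]], "turn": [[0, 0, -0.036], [0, 0, 0], [0, 0, 0], [0, 0, 0], [0, 0, 0], [0, 0, 0], [0, 0, 0], [0, 0, 0], [0, 0, 0], [0, 0, 0], [0, 0, 0]], "hand": [0, 0, 0, 0, 0, 0, 0, 0, 0, 0, 0]}}

```text
t: 7.8
eef_pos: [0.5363, 0.0891, 0.1524]
eef_rot: [-3.141, -0.002, 0.16]
ft_force: [0.2, 5.1, 2.8]
width: -0.0002
finger_force: 2.6
```

Emit:
{"name": "apply_moves", "arguments": {"dp": [[0, 0.2, 0], [0, 0, 0]], "turn": [[0, 0, 0], [0, 0, 0]], "hand": [0, 0]}}

```text
t: 8.05
eef_pos: [0.5365, 0.088, 0.1524]
eef_rot: [-3.14, -0.002, 0.161]
ft_force: [0.7, 10.8, 2.1]
width: -0.0
finger_force: 5.3
```

Emit:
{"name": "apply_moves", "arguments": {"dp": [[0, 0.2, 0], [0, 0, 0]], "turn": [[0, 0, 0], [0, 0, 0]], "hand": [0, 0]}}

```text
t: 8.3
eef_pos: [0.5368, 0.0864, 0.1524]
eef_rot: [-3.139, -0.002, 0.161]
ft_force: [-1.2, 15.8, 1.4]
width: -0.0001
finger_force: 7.0
```

Emit:
{"name": "apply_moves", "arguments": {"dp": [[0, -1.5, 0], [0, -1.5, 0], [0, 0, -4], [0, 0, -3], [-5, 1.43, 0], [-5, 1.43, 0], [0, 0, 0], [0, 0, 3], [0, 0, 3], [0, 0, 3], [0, 0, 2], [0, 0, 0]], "turn": [[0, 0, 0], [0, 0, 0], [0, 0, 0], [0, 0, 0], [0, 0, -0.029], [0, 0, 0], [0, 0, 0], [0, 0, 0], [0, 0, 0], [0, 0, 0], [0, 0, 0], [0, 0, 0]], "hand": [0, 0, 0, 0.3, 0.7, 0.7, 0.7, 0.7, 0.7, 0.7, 0.7, 0.7]}}

```text
t: 9.8
eef_pos: [0.4379, 0.0696, 0.1107]
eef_rot: [-3.141, 0.002, 0.19]
ft_force: [-0.1, 0.2, 1.2]
width: 0.0597
finger_force: 0.0
```

```bash
python3 look.py pics/f3.png; python3 -c "
import cv2
from workcell import read_camera
cv2.imwrite('pics/f4.png',cv2.convertScaleAbs(cv2.resize(read_camera('scene')[100:300,240:440,::-1],None,fx=3,fy=3,interpolation=cv2.INTER_CUBIC),alpha=1.8))"
```

```text
(no output)
```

View pics/f4.png

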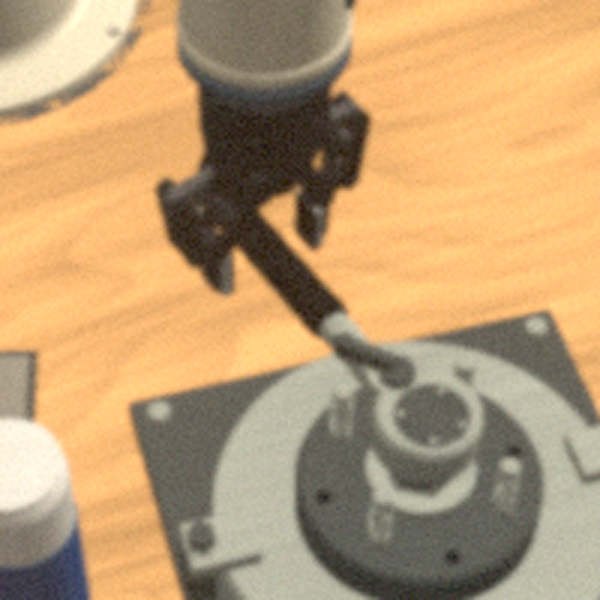

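The fingers straddle the grip (tips at (220,280) and (313,235), grip between them), and the lever leans to the loosen side. Next is the clockwise return stroke.

Emit:
{"name": "apply_moves", "arguments": {"dp": [[0, 0, 0], [0, 0, 0], [0, 0, 0], [0.02, -0.825, 0], [0.02, -0.825, 0], [0.02, -0.825, 0], [0.02, -0.825, 0], [0.02, -0.825, 0], [0.02, -0.825, 0], [0.02, -0.825, 0], [0.02, -0.825, 0], [0, 0, 0]], "turn": [[0, 0, 0], [0, 0, 0], [0, 0, 0], [0, 0, 0.05], [0, 0, 0.05], [0, 0, 0.05], [0, 0, 0.05], [0, 0, 0.05], [0, 0, 0.05], [0, 0, 0.05], [0, 0, 0.05], [0, 0, 0]], "hand": [0.4, 0.4, 0.4, 0.4, 0.4, 0.4, 0.4, 0.4, 0.4, 0.4, 0.4, 0.4]}}

```text
t: 11.45
eef_pos: [0.4388, 0.135, 0.1117]
eef_rot: [-3.141, -0.0, -0.209]
ft_force: [-0.7, -0.0, -1.0]
width: 0.0339
finger_force: 0.0
```

```bash
python3 -c "
from workcell import manip
s=manip.read_state();print(s['q'],s['ft_force'],s['ft_torque'])"
```

```text
[1.68159103e-01 4.42251313e-01 1.88199417e+00 5.34800982e-05
 8.17102683e-01 1.94834206e+00] [-0.65398408 -0.02935516 -0.95451391] [0.00330066 0.00651131 0.0610712 ]
```

Emit:
{"name": "apply_moves", "arguments": {"dp": [[0.02, -0.825, 0], [0.02, -0.825, 0], [0.02, -0.825, 0], [0.02, -0.825, 0], [0.02, -0.825, 0], [0.02, -0.825, 0], [0.02, -0.825, 0], [0.02, -0.825, 0], [0, 0, 0]], "turn": [[0, 0, 0.05], [0, 0, 0.05], [0, 0, 0.05], [0, 0, 0.05], [0, 0, 0.05], [0, 0, 0.05], [0, 0, 0.05], [0, 0, 0.05], [0, 0, 0]], "hand": [0.4, 0.4, 0.4, 0.4, 0.4, 0.4, 0.4, 0.4, 0.4]}}

```text
t: 12.58
eef_pos: [0.4649, 0.1948, 0.1116]
eef_rot: [-3.142, -0.0, -0.609]
ft_force: [-0.3, -0.2, -0.4]
width: 0.034
finger_force: 0.0
```

```bash
python3 look.py pics/f5.png; python3 -c "
import cv2
from workcell import read_camera
cv2.imwrite('pics/f6.png',cv2.convertScaleAbs(cv2.resize(read_camera('scene')[100:300,240:440,::-1],None,fx=3,fy=3,interpolation=cv2.INTER_CUBIC),alpha=1.8))"
```

```text
(no output)
```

View pics/f6.png

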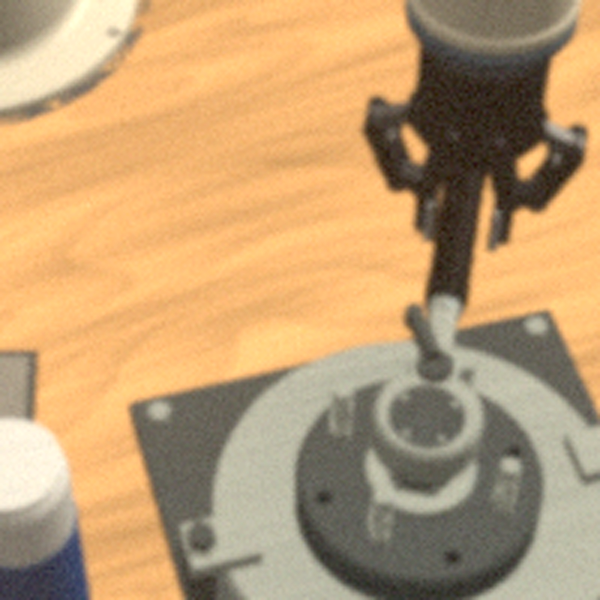

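The handle followed clockwise (neck at (447,315)), and the tab at (415,315) leans fully to the loosen side. Now the first loosening stroke.

Emit:
{"name": "apply_moves", "arguments": {"dp": [[0.02, 0.825, 0], [0.02, 0.825, 0], [0.02, 0.825, 0], [0.02, 0.825, 0], [0.02, 0.825, 0], [0.02, 0.825, 0], [0.02, 0.825, 0], [0.02, 0.825, 0], [0.02, 0.825, 0], [0.02, 0.825, 0], [0.02, 0.825, 0], [0.02, 0.825, 0]], "turn": [[0, 0, -0.05], [0, 0, -0.05], [0, 0, -0.05], [0, 0, -0.05], [0, 0, -0.05], [0, 0, -0.05], [0, 0, -0.05], [0, 0, -0.05], [0, 0, -0.05], [0, 0, -0.05], [0, 0, -0.05], [0, 0, -0.05]], "hand": [0.4, 0.4, 0.4, 0.4, 0.4, 0.4, 0.4, 0.4, 0.4, 0.4, 0.4, 0.4]}}

```text
t: 14.22
eef_pos: [0.4354, 0.1019, 0.1118]
eef_rot: [-3.141, -0.001, -0.008]
ft_force: [4.3, 7.3, -2.3]
width: 0.034
finger_force: 3.3
```

Emit:
{"name": "apply_moves", "arguments": {"dp": [[0.02, 0.825, 0], [0.02, 0.825, 0], [0.02, 0.825, 0], [0.02, 0.825, 0], [0.02, 0.825, 0], [0.02, 0.825, 0], [0.02, 0.825, 0], [0, 0, 0]], "turn": [[0, 0, -0.05], [0, 0, -0.05], [0, 0, -0.05], [0, 0, -0.05], [0, 0, -0.05], [0, 0, -0.05], [0, 0, -0.05], [0, 0, 0]], "hand": [0.4, 0.4, 0.4, 0.4, 0.4, 0.4, 0.4, 0.4]}}

```text
t: 15.22
eef_pos: [0.4446, 0.0449, 0.1118]
eef_rot: [-3.142, -0.001, 0.34]
ft_force: [1.3, 2.6, 1.3]
width: 0.034
finger_force: 1.2
```

Resistance of about 7 N on this stroke matches nut plus drag, so the nut is turning. I'll repeat the cycle.

Emit:
{"name": "apply_moves", "arguments": {"dp": [[0.02, -0.825, 0], [0.02, -0.825, 0], [0.02, -0.825, 0], [0.02, -0.825, 0], [0.02, -0.825, 0], [0.02, -0.825, 0], [0.02, -0.825, 0], [0.02, -0.825, 0], [0.02, -0.825, 0], [0.02, -0.825, 0], [0.02, -0.825, 0], [0.02, -0.825, 0], [0.02, -0.825, 0], [0.02, -0.825, 0], [0.02, -0.825, 0], [0.02, -0.825, 0], [0.02, -0.825, 0], [0.02, -0.825, 0], [0.02, -0.825, 0]], "turn": [[0, 0, 0.05], [0, 0, 0.05], [0, 0, 0.05], [0, 0, 0.05], [0, 0, 0.05], [0, 0, 0.05], [0, 0, 0.05], [0, 0, 0.05], [0, 0, 0.05], [0, 0, 0.05], [0, 0, 0.05], [0, 0, 0.05], [0, 0, 0.05], [0, 0, 0.05], [0, 0, 0.05], [0, 0, 0.05], [0, 0, 0.05], [0, 0, 0.05], [0, 0, 0.05]], "hand": [0.4, 0.4, 0.4, 0.4, 0.4, 0.4, 0.4, 0.4, 0.4, 0.4, 0.4, 0.4, 0.4, 0.4, 0.4, 0.4, 0.4, 0.4, 0.4]}}

```text
t: 17.6
eef_pos: [0.4639, 0.1948, 0.1115]
eef_rot: [3.14, 0.001, -0.612]
ft_force: [-1.2, -1.5, 0.5]
width: 0.0342
finger_force: 1.1
```

Emit:
{"name": "apply_moves", "arguments": {"dp": [[0.02, 0.825, 0], [0.02, 0.825, 0], [0.02, 0.825, 0], [0.02, 0.825, 0], [0.02, 0.825, 0], [0.02, 0.825, 0], [0.02, 0.825, 0], [0.02, 0.825, 0], [0.02, 0.825, 0], [0.02, 0.825, 0], [0.02, 0.825, 0], [0.02, 0.825, 0], [0.02, 0.825, 0], [0.02, 0.825, 0], [0.02, 0.825, 0], [0.02, 0.825, 0], [0.02, 0.825, 0], [0.02, 0.825, 0], [0.02, 0.825, 0]], "turn": [[0, 0, -0.05], [0, 0, -0.05], [0, 0, -0.05], [0, 0, -0.05], [0, 0, -0.05], [0, 0, -0.05], [0, 0, -0.05], [0, 0, -0.05], [0, 0, -0.05], [0, 0, -0.05], [0, 0, -0.05], [0, 0, -0.05], [0, 0, -0.05], [0, 0, -0.05], [0, 0, -0.05], [0, 0, -0.05], [0, 0, -0.05], [0, 0, -0.05], [0, 0, -0.05]], "hand": [0.4, 0.4, 0.4, 0.4, 0.4, 0.4, 0.4, 0.4, 0.4, 0.4, 0.4, 0.4, 0.4, 0.4, 0.4, 0.4, 0.4, 0.4, 0.4]}}

```text
t: 19.98
eef_pos: [0.4442, 0.0455, 0.1117]
eef_rot: [-3.141, -0.001, 0.341]
ft_force: [1.3, 7.6, -0.3]
width: 0.0342
finger_force: 3.2
```

Emit:
{"name": "apply_moves", "arguments": {"dp": [[0.02, -0.825, 0], [0.02, -0.825, 0], [0.02, -0.825, 0], [0.02, -0.825, 0], [0.02, -0.825, 0], [0.02, -0.825, 0], [0.02, -0.825, 0], [0.02, -0.825, 0], [0.02, -0.825, 0], [0.02, -0.825, 0], [0.02, -0.825, 0], [0.02, -0.825, 0], [0.02, -0.825, 0], [0.02, -0.825, 0], [0.02, -0.825, 0], [0.02, -0.825, 0], [0.02, -0.825, 0], [0.02, -0.825, 0], [0.02, -0.825, 0]], "turn": [[0, 0, 0.05], [0, 0, 0.05], [0, 0, 0.05], [0, 0, 0.05], [0, 0, 0.05], [0, 0, 0.05], [0, 0, 0.05], [0, 0, 0.05], [0, 0, 0.05], [0, 0, 0.05], [0, 0, 0.05], [0, 0, 0.05], [0, 0, 0.05], [0, 0, 0.05], [0, 0, 0.05], [0, 0, 0.05], [0, 0, 0.05], [0, 0, 0.05], [0, 0, 0.05]], "hand": [0.4, 0.4, 0.4, 0.4, 0.4, 0.4, 0.4, 0.4, 0.4, 0.4, 0.4, 0.4, 0.4, 0.4, 0.4, 0.4, 0.4, 0.4, 0.4]}}

```text
t: 22.35
eef_pos: [0.4636, 0.1949, 0.1115]
eef_rot: [3.14, 0.001, -0.612]
ft_force: [-1.0, -1.4, 1.5]
width: 0.0339
finger_force: 1.0
```

Emit:
{"name": "apply_moves", "arguments": {"dp": [[0.02, 0.825, 0], [0.02, 0.825, 0], [0.02, 0.825, 0], [0.02, 0.825, 0], [0.02, 0.825, 0], [0.02, 0.825, 0], [0.02, 0.825, 0], [0.02, 0.825, 0], [0.02, 0.825, 0], [0.02, 0.825, 0], [0.02, 0.825, 0], [0.02, 0.825, 0], [0.02, 0.825, 0], [0.02, 0.825, 0], [0.02, 0.825, 0], [0.02, 0.825, 0], [0.02, 0.825, 0], [0.02, 0.825, 0], [0.02, 0.825, 0]], "turn": [[0, 0, -0.05], [0, 0, -0.05], [0, 0, -0.05], [0, 0, -0.05], [0, 0, -0.05], [0, 0, -0.05], [0, 0, -0.05], [0, 0, -0.05], [0, 0, -0.05], [0, 0, -0.05], [0, 0, -0.05], [0, 0, -0.05], [0, 0, -0.05], [0, 0, -0.05], [0, 0, -0.05], [0, 0, -0.05], [0, 0, -0.05], [0, 0, -0.05], [0, 0, -0.05]], "hand": [0.4, 0.4, 0.4, 0.4, 0.4, 0.4, 0.4, 0.4, 0.4, 0.4, 0.4, 0.4, 0.4, 0.4, 0.4, 0.4, 0.4, 0.4, 0.4]}}

```text
t: 24.72
eef_pos: [0.444, 0.0455, 0.1117]
eef_rot: [-3.141, -0.001, 0.341]
ft_force: [1.5, 6.9, -0.1]
width: 0.0341
finger_force: 3.2
```

Emit:
{"name": "apply_moves", "arguments": {"dp": [[0.02, -0.825, 0], [0.02, -0.825, 0], [0.02, -0.825, 0], [0.02, -0.825, 0], [0.02, -0.825, 0], [0.02, -0.825, 0], [0.02, -0.825, 0], [0.02, -0.825, 0], [0.02, -0.825, 0], [0.02, -0.825, 0], [0.02, -0.825, 0], [0.02, -0.825, 0], [0.02, -0.825, 0], [0.02, -0.825, 0], [0.02, -0.825, 0], [0.02, -0.825, 0], [0.02, -0.825, 0], [0.02, -0.825, 0], [0.02, -0.825, 0]], "turn": [[0, 0, 0.05], [0, 0, 0.05], [0, 0, 0.05], [0, 0, 0.05], [0, 0, 0.05], [0, 0, 0.05], [0, 0, 0.05], [0, 0, 0.05], [0, 0, 0.05], [0, 0, 0.05], [0, 0, 0.05], [0, 0, 0.05], [0, 0, 0.05], [0, 0, 0.05], [0, 0, 0.05], [0, 0, 0.05], [0, 0, 0.05], [0, 0, 0.05], [0, 0, 0.05]], "hand": [0.4, 0.4, 0.4, 0.4, 0.4, 0.4, 0.4, 0.4, 0.4, 0.4, 0.4, 0.4, 0.4, 0.4, 0.4, 0.4, 0.4, 0.4, 0.4]}}

```text
t: 27.1
eef_pos: [0.4634, 0.1949, 0.1115]
eef_rot: [3.14, 0.001, -0.612]
ft_force: [-2.6, -1.7, 1.0]
width: 0.0342
finger_force: 1.0
```

Emit:
{"name": "apply_moves", "arguments": {"dp": [[0.02, 0.825, 0], [0.02, 0.825, 0], [0.02, 0.825, 0], [0.02, 0.825, 0], [0.02, 0.825, 0], [0.02, 0.825, 0], [0.02, 0.825, 0], [0.02, 0.825, 0], [0.02, 0.825, 0], [0.02, 0.825, 0], [0.02, 0.825, 0], [0.02, 0.825, 0], [0.02, 0.825, 0], [0.02, 0.825, 0], [0.02, 0.825, 0], [0.02, 0.825, 0], [0.02, 0.825, 0], [0.02, 0.825, 0]], "turn": [[0, 0, -0.05], [0, 0, -0.05], [0, 0, -0.05], [0, 0, -0.05], [0, 0, -0.05], [0, 0, -0.05], [0, 0, -0.05], [0, 0, -0.05], [0, 0, -0.05], [0, 0, -0.05], [0, 0, -0.05], [0, 0, -0.05], [0, 0, -0.05], [0, 0, -0.05], [0, 0, -0.05], [0, 0, -0.05], [0, 0, -0.05], [0, 0, -0.05]], "hand": [0.4, 0.4, 0.4, 0.4, 0.4, 0.4, 0.4, 0.4, 0.4, 0.4, 0.4, 0.4, 0.4, 0.4, 0.4, 0.4, 0.4, 0.4]}}

```text
t: 29.35
eef_pos: [0.4412, 0.0533, 0.1117]
eef_rot: [-3.141, -0.001, 0.291]
ft_force: [3.1, 8.0, -1.4]
width: 0.0342
finger_force: 3.2
```

Emit:
{"name": "apply_moves", "arguments": {"dp": [[0, 0, 0], [0, 0, 0], [0, 0, 0], [0, 0, -3], [0, 0, -3], [0, 0, -4], [0, 0, -4], [-1, -5, 0], [-1, -5, 0], [-1, -5, 0], [0, 0, 0], [0, 0, 0]], "turn": [[0, 0, 0], [0, 0, 0], [0, 0, 0], [0, 0, 0], [0, 0, 0], [0, 0, 0], [0, 0, 0], [0, 0, 0], [0, 0, 0], [0, 0, 0], [0, 0, 0], [0, 0, 0]], "hand": [0.7, 0.7, 0.7, 0.7, 0.7, 0.7, 0.7, 0.7, 0.7, 0.7, 0.7, 0.7]}}

```text
t: 30.85
eef_pos: [0.3695, 0.1883, 0.2517]
eef_rot: [3.141, -0.0, 0.291]
ft_force: [0.5, -1.7, 0.3]
width: 0.0598
finger_force: 0.0
```

```bash
python3 look.py pics/f7.png;python3 -c "
import cv2
from workcell import read_camera
cv2.imwrite('pics/f8.png',cv2.convertScaleAbs(read_camera('scene')[:,:,::-1],alpha=1.6))"
```

```text
(no output)
```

View pics/f8.png

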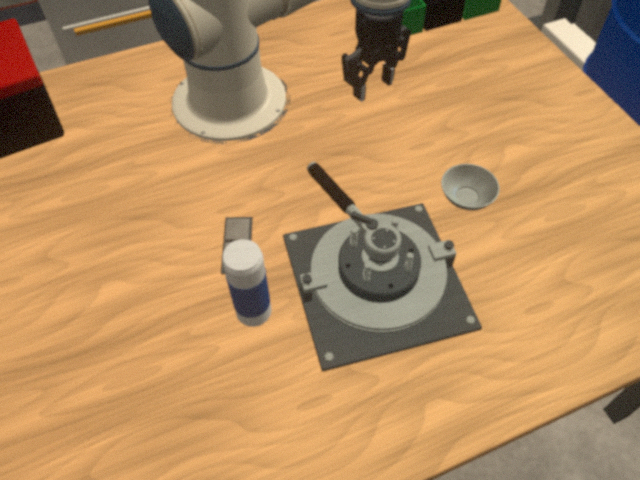

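View pics/f7.png

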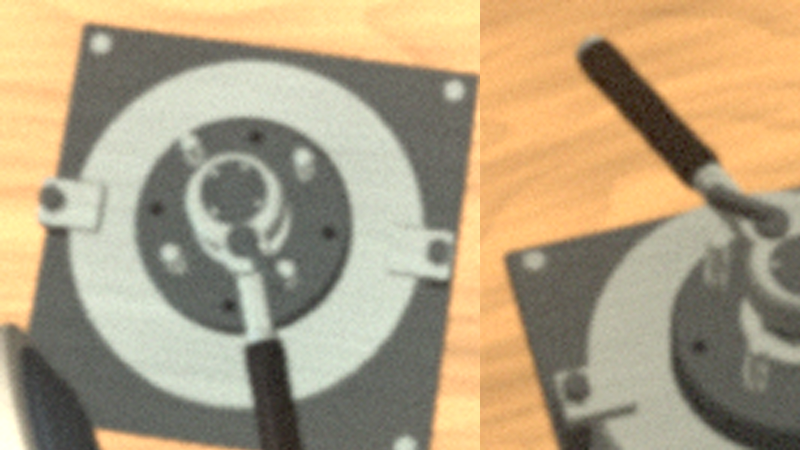

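The can, pad and bowl haven't moved, the gripper is clear at (375,60), and the lever still leans to loosen (pivot (772,217), tip (712,190)).

```bash
python3 -c "
from workcell import manip
print(manip.sign_off())"
```

```text
the job is handed in; nothing more can be done
None
```

I flipped the lever to loosen before swinging, then gave the nut four counter-clockwise strokes; by stroke angle it came undone about 2.1 rad or more (1.57 needed). The lever was left at loosen, the can, pad and bowl were undisturbed, and the job was handed in at about 31 s; no verdict came back.

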